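# Lay the glue bottle down, then hold the finial pressed in the sprung ring

### The job

The glue is on, so first lay the standing glue bottle on its side along the wooden V-rest and let go of it. Then take the turned ball finial by its neck, set the ball in the sprung metal ring of the gluing jig with the neck pointing straight up, press it down until the ring is fully home, and finish while still holding it pressed down there: do not let go or ease off. Leave the other things on the bench where they are.

Things in the scene. Friction and masses are not known exactly. Their poses are not given: they have to be found in the camera images.
- bottle: White plastic glue bottle, standing upright at the start: a plain cylinder 44 mm in diameter and 160 mm long with a grey conical nozzle 30 mm long (26 mm wide at its foot) on top, 190 mm in all, about 160 g (0.8 to 1.3 times that), paper label. Origin: centre of its underside; its z axis runs along the bottle towards the nozzle.
- bottle_mid (a point): Point on the bottle's axis 80 mm from its underside: the middle of the cylinder.
- rest: Fixed brown wooden bottle rest: a board 80 mm (its x) by 100 mm (its y) and 10 mm thick, carrying two V-shaped saddles, each 14 mm thick, at y = -28 and +28 mm, 70 mm wide; the saddles' 45-degree flanks rise to about 51 mm above the bench. The bottle lies along the rest's y axis, nozzle towards either end, overhanging at both ends. Origin: centre of the underside, on the bench.
- rest_axis (a point): Point 55 mm above the bench over the centre of the rest: where the middle of the bottle (bottle_mid) comes when it lies in the saddles. Same axes as the rest.
- finial: Turned wooden ball finial, standing on its flat with the neck up: a ball 64 mm in diameter with a sawn flat 36 mm wide underneath, and a straight cylindrical neck 24 mm in diameter from 57 to 100 mm above the flat (100 mm in all), about 120 g (0.7 to 1.4 times that). Origin: centre of the flat underside; z up along the neck.
- ball_center (a point): Centre of the finial's ball, 26.5 mm above its flat underside.
- jig: Fixed gluing jig: a dark round wooden base 128 mm in diameter and 18 mm thick with a small pale rosette (42 mm wide, 4 mm thick) in the middle of its top, three steel guide posts 8 mm thick on a 100 mm circle reaching 63 mm above the bench, and the metal ring on springs. Origin: centre of the underside, on the bench; z up.
- ring_top (a point): Centre of the ring at its upper face: 52 mm above the bench when the ring is up, 32 mm when it is fully down. The ring is aluminium, 80 mm outside and 52 mm inside diameter, 12 mm thick, with three ears round the posts. A ball seated in it has its centre about 17 mm above this point; with the ring fully down the flat of the finial just about meets the rosette.
- ring (a joint): How far the ring is pressed down, in m: 0 up, 0.020 fully down on its stop. The springs hold it up: it begins to sink at about 3 N of push and needs about 12 to 13 N (less the finial's weight) to reach the stop; it springs back up when let go.
- knob: Bystander: mushroom-shaped wooden drawer knob, 52 mm wide and 40 mm high, no ball or neck. Stands in the far row with the finial; either may be on the left. Origin under its centre.
- jar: Bystander: squat glass jar with a steel lid, 66 mm in diameter, 85 mm high. Origin under its centre.
- hammer: Bystander: hammer lying on the bench, along its x. Origin under its middle.
- screwdriver: Bystander: screwdriver lying on the bench, along its x. Origin under its middle.
- tape: Bystander: tape measure, 65 by 65 mm, 34 mm high. Origin under its centre.
- square: Bystander: carpenter's try square lying flat, stock 110 mm along its y, steel blade 130 mm along its x, 14 mm high. Origin under the stock's middle.
- offcut: Bystander: pale wooden offcut, 50 by 80 mm, 28 mm high. Origin under its centre.
There are look-alikes about, which are no part of the job. Several things have the shape of the jig; the one meant has the colours described above. Leave any orange look-alike of the bottle alone.

How it is judged:
By the outcome, as a careful person would: the job done as asked, in the order asked, and still so for the second after the job is handed in, while the arm keeps its last pose, push and grip.
It also fails if it takes over 64 s, if anything falls off the work surface, if the arm or the gripper's body presses on something with over 40 N, if the wrist force passes 120 N, or if a joint passes its speed limit or range.

### The arm

A 6-joint arm with a two-finger parallel gripper is mounted at the origin on the work surface. World frame = base frame: x ahead of the robot, y to its left, z up, the work surface at z = 0. Lengths are in m, angles in rad, forces in N, time in s.
With the tool pointing down it reaches from about 0.35 to 0.775 m from the base axis. Payload 7.3 kg.
Tool frame: the origin (TCP) lies between the finger pads; the fingertips stand robot.tcp_to_tips ahead of it and the grasp point (between the pads) lies 2 mm behind it (robot.tcp_to_tips is the distance from the TCP to the fingertips, in m); y points along the fingers, x is the direction in which the jaws open and shut, and the axes are right-handed (so a half turn about y gives the same grasp; the last joint's range is limited). The gripper opens to 92 mm and grips with 3 to 60 N. Pads are 19 mm wide; open, the fingers measure 130 mm over their backs; the gripper's body (75 mm by 190 mm) begins 47 mm behind the grasp point.
Start: joints at [-1.326, 0.342, 1.524, -0, 1.275, -0.146], TCP at [0.2, -0.485, 0.244] pointing down, gripper open.
Joint ranges: [-2.53, 2.53], [-0.77, 2.02], [0.04, 2.7], [-1, 4.14], [0.28, 2.66], [-3.11, 3.11]. Speed limits (rad/s): [2.57, 2.57, 3.14, 3.14, 3.14, 3.14].

### API

Orientations are given as [roll, pitch, yaw] about the fixed x, y, z axes, in that order (R = Rz(yaw) Ry(pitch) Rx(roll)).
In Python, from cell import status, read_camera, get_calibration, robot gives the robot as it stands.
- The arm moves only by the shell command python3 -m creep 'ROWS' [FORCE]. ROWS is JSON, a list of rows, each an object of numbers: "dx", "dy", "dz": the shift along the tool's x, y, z in m; "rx", "ry", "rz": the turn, a rotation vector about the tool's x, y, z in rad; "gripper": the opening, from 0 (shut) to 1 (fully open). A call has 1 to 20 rows; each row is the pose to reach, as a shift and turn from the pose commanded when the call began, along the tool's axes at that moment; what a row does not reach only later rows make up. A row lasts 1/8 s, in which the tool goes at most 62.5 mm and 10.7 degrees, less where a joint would pass 70% of its speed; a pose out of reach is approached as far as the arm can. A call with a gripper value outside its range is refused whole. The fingers move at their own pace and stop on an object; FORCE is the grip in N (left out, the last holds). Time passes only in rows, so rows that repeat a pose let the fingers close. It gives the time, the measured TCP pose, the force and the opening at its end, in the units of the state.
- status.observe(): the state, without advancing time (a new reading comes with each control period).
- read_camera(name): name is "scene" or "side" or "wrist"; returns (picture, depth): 384x512x3 uint8, red, green, blue; 384x512 float32, m along the optical axis (not along the pixel's ray), 0 where there is no reading.
- get_calibration(name): a dict with "fx", "fy", "cx", "cy" (pixels), "xyz" and "rotation" of the camera in the world; the wrist camera has in their place "mount" (4x4, takes a point from camera to tool coordinates, whose origin is the TCP and whose axes are the tool frame's). Camera axes: x right, y down, z forward; pixel columns grow to the right and rows downward; lengths in m; the calibration is good to about 2 mm. A picture is of the moment at which its call begins: read the wrist's pose just before it. get_calibration takes no time and is no camera call.
- robot.hand_in(): hands the job in, once; it reports no verdict.
The state is a dict: "time": time; "qpos": joint angles; "qvel": joint speeds; "joint_efforts": joint torques, N m; "tool_pos": TCP position; "tool_rot": TCP orientation; "contact_force": force on the tool from outside, world axes, zero at the start; "torque": the same for the moment, N m; "opening": finger opening in m.
Only numpy, scipy, OpenCV 4.12 (cv2) and the standard library are available. Lean on these libraries where they do the work, as an engineer would, in place of code of your own. Each camera call takes 0.05 s, during which the arm holds its last target.

## Working session

There is one attempt and no reset: what is moved stays moved. The work goes in short steps, Python scripts to look and compute and a shell command to move; the robot and the scene stay as the last step left them, time stands still between calls to the robot, and variables do not carry over. Pictures are saved under pics/ and viewed, and the job is handed in when it is done.

```bash
mkdir -p pics; ls; python3 - <<'E'
from cell import status, read_camera, get_calibration, robot
import cv2,numpy as np
print(status.observe()); print(robot.tcp_to_tips)
for n in ["scene","side","wrist"]:
    p,d=read_camera(n); cv2.imwrite(f"pics/{n}0.png",p[:,:,::-1]); np.save(f"pics/{n}0.npy",d)
    print(n,get_calibration(n))
E
```

```text
pics
{'time': 0.0, 'qpos': array([-1.32601399e+00,  3.42736194e-01,  1.52505446e+00,  3.95641467e-05,
        1.27538839e+00, -1.46023384e-01]), 'qvel': array([ 7.44597423e-05,  1.00803585e-03, -8.76489123e-04, -8.08269521e-04,
        6.87717061e-04, -5.65815055e-04]), 'joint_efforts': array([-7.85190005e-04, -4.31247568e+01, -2.44218707e+01,  7.16704270e-02,
        5.58520365e-02, -1.41845526e-04]), 'tool_pos': array([ 0.19991358, -0.48502221,  0.24302488]), 'tool_rot': array([-1.57052807e+00,  1.56400042e-03, -1.18000195e+00]), 'contact_force': array([ 0.92353378,  0.062907  , -0.65494304]), 'torque': array([ 0.04156167, -0.04686183, -0.00634789]), 'opening': 0.09220927137952134}
0.017
scene {'fx': 408.5135596720895, 'fy': 408.5135596720895, 'cx': 259.33789195069323, 'cy': 197.65441089056827, 'xyz': array([ 1.15554969, -0.42831349,  0.89381623]), 'rotation': array([-2.37094025e+00, -1.42909516e-03,  9.94794336e-01])}
side {'fx': 376.4882582651338, 'fy': 376.4882582651338, 'cx': 265.4363063830949, 'cy': 188.61800595219063, 'xyz': array([-0.01475928,  0.83093004,  0.7163056 ]), 'rotation': array([-2.15785221, -0.00623355, -2.62114255])}
wrist {'fx': 272.08991446071667, 'fy': 272.08991446071667, 'cx': 252.75427314172296, 'cy': 193.89134134919638, 'mount': array([[ 9.99999518e-01, -9.48022402e-04,  2.56781757e-04,
        -2.68856869e-04],
       [-5.02754284e-04, -2.69478435e-01,  9.63006293e-01,
        -1.40436761e-01],
       [-8.43754393e-04, -9.63005958e-01, -2.69478782e-01,
         7.23326510e-02],
       [ 0.00000000e+00,  0.00000000e+00,  0.00000000e+00,
         1.00000000e+00]])}
```

View pics/scene0.png

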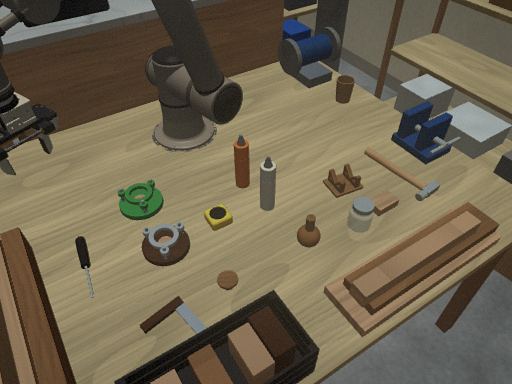

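View pics/side0.png

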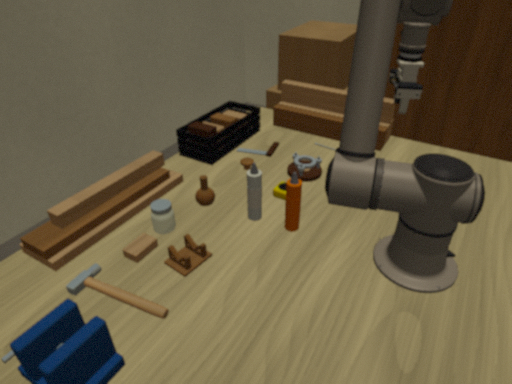

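View pics/wrist0.png

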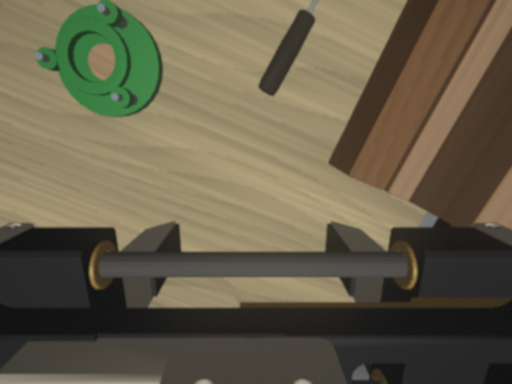

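```bash
cat > h.py <<'E'
import numpy as np,cv2
from scipy.spatial.transform import Rotation as R
from cell import status, read_camera, get_calibration, robot
def cam(n,st=None):
    c=get_calibration(n)
    if n=="wrist":
        T=np.eye(4);T[:3,:3]=R.from_euler('xyz',st['tool_rot']).as_matrix();T[:3,3]=st['tool_pos']
        T=T@c['mount'];return c,T[:3,:3],T[:3,3]
    return c,R.from_euler('xyz',c['rotation']).as_matrix(),np.array(c['xyz'])
def cloud(n,d,st=None):
    c,Rm,t=cam(n,st);v,u=np.mgrid[:d.shape[0],:d.shape[1]]
    P=np.stack([(u-c['cx'])/c['fx']*d,(v-c['cy'])/c['fy']*d,d],-1)
    return P@Rm.T+t
def onplane(n,u,v,z,st=None):
    c,Rm,t=cam(n,st);r=Rm@np.array([(u-c['cx'])/c['fx'],(v-c['cy'])/c['fy'],1.]);return t+r*(z-t[2])/r[2]
def proj(n,X,st=None):
    c,Rm,t=cam(n,st);p=Rm.T@(np.array(X)-t);return c['fx']*p[0]/p[2]+c['cx'],c['fy']*p[1]/p[2]+c['cy']
E
python3 - <<'E'
from h import *
im=cv2.imread('pics/scene0.png')
a=cv2.resize(im[110:290,100:400],None,fx=2.6,fy=2.6,interpolation=cv2.INTER_CUBIC);cv2.imwrite('pics/crop_scene.png',a)
for n in ['scene','side']:
    d=np.load(f'pics/{n}0.npy');P=cloud(n,d)
    # clusters: points above bench
    m=((P[...,2]>0.006)&(P[...,2]<0.25)&(d>0)&(P[...,0]>0.2)&(P[...,0]<0.95)&(abs(P[...,1])<0.65)).astype(np.uint8)
    k,l,s,c=cv2.connectedComponentsWithStats(m,connectivity=4)
    for i in range(1,k):
        if s[i,4]>60:
            q=P[l==i];lo=np.percentile(q,1,0);hi=np.percentile(q,99,0)
            print(n,s[i],'lo',lo.round(3),'hi',hi.round(3),'top',q[q[:,2]>hi[2]-0.006].mean(0).round(3))
E
```

```text
scene [199  88  44  37 852] lo [ 0.203 -0.016  0.163] hi [0.254 0.118 0.249] top [0.239 0.035 0.247]
scene [ 391  106   57   57 1700] lo [0.448 0.586 0.007] hi [0.609 0.649 0.132] top [0.512 0.619 0.129]
scene [234 134  16  54 696] lo [0.334 0.012 0.007] hi [0.37  0.053 0.188] top [0.348 0.033 0.187]
scene [364 148  76  53 774] lo [0.453 0.441 0.007] hi [0.708 0.525 0.029] top [0.618 0.48  0.025]
scene [260 156  16  54 748] lo [0.453 0.025 0.008] hi [0.491 0.063 0.186] top [0.47  0.046 0.185]
scene [323 164  41  33 719] lo [0.482 0.243 0.006] hi [0.566 0.335 0.052] top [0.521 0.293 0.05 ]
scene [ 118  179   46   41 1309] lo [ 0.214 -0.326  0.007] hi [ 0.323 -0.207  0.061] top [ 0.265 -0.265  0.06 ]
scene [ 347  190   53   42 1154] lo [0.633 0.193 0.007] hi [0.703 0.371 0.088] top [0.672 0.225 0.085]
scene [ 324  202  178  134 9884] lo [0.791 0.    0.009] hi [0.93  0.494 0.108] top [0.87  0.204 0.105]
scene [204 204  29  26 513] lo [ 0.412 -0.137  0.008] hi [ 0.475 -0.075  0.038] top [ 0.444 -0.105  0.035]
scene [297 214  24  33 520] lo [0.621 0.034 0.016] hi [0.672 0.088 0.102] top [
[... 1208 characters left out ...]
84]
side [240 157  22  63 876] lo [ 0.446 -0.197  0.008] hi [0.659 0.071 0.186] top [0.466 0.05  0.186]
side [325 173  14  32 275] lo [0.201 0.088 0.178] hi [0.24  0.123 0.25 ] top [0.219 0.108 0.247]
side [195 175  20  31 401] lo [0.611 0.049 0.01 ] hi [0.664 0.097 0.103] top [0.641 0.067 0.101]
side [122 233  36  29 594] lo [0.629 0.296 0.007] hi [0.68  0.376 0.032] top [0.654 0.338 0.029]
side [ 164  233   48   43 1024] lo [0.481 0.256 0.007] hi [0.563 0.347 0.053] top [0.525 0.297 0.05 ]
side [  66  263  103   56 1450] lo [0.448 0.445 0.008] hi [0.703 0.529 0.029] top [0.599 0.482 0.026]
side [  40  299   85   85 3096] lo [0.44  0.593 0.01 ] hi [0.56  0.649 0.133] top [0.505 0.622 0.13 ]
```

View pics/crop_scene.png

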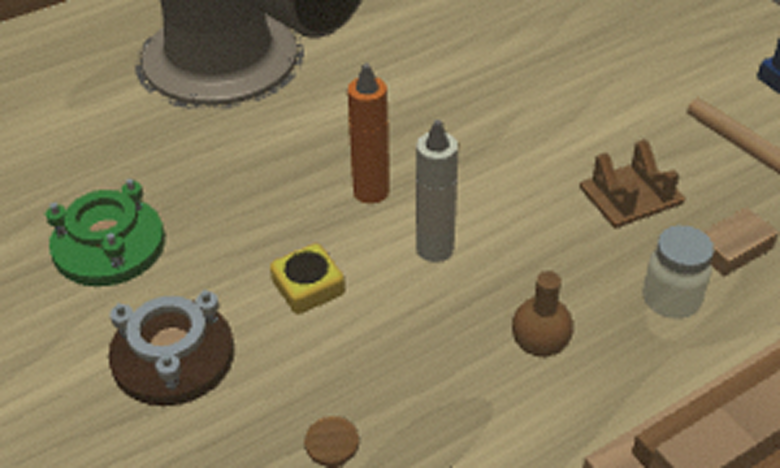

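```bash
python3 - <<'E'
from h import *
print([a for a in dir(robot) if not a.startswith('_')])
for n in ['scene','side']:
    d=np.load(f'pics/{n}0.npy');P=cloud(n,d);z=P[...,2]
    def box(cx,cy,r,z0,z1):
        m=(abs(P[...,0]-cx)<r)&(abs(P[...,1]-cy)<r)&(z>z0)&(z<z1)&(d>0);return P[m]
    q=box(.522,.295,.075,.006,.07)
    r=cv2.minAreaRect(np.float32(q[:,:2]*1000));print(n,'rest',r, len(q))
    t=box(.522,.295,.075,.042,.07);print('tips\n',t[::max(1,len(t)//24)].round(3))
    # circle fits
    def fit(q,name):
        A=np.c_[2*q[:,:2],np.ones(len(q))];s=np.linalg.lstsq(A,(q[:,:2]**2).sum(1),rcond=None)[0]
        print(n,name,s[:2].round(4),'r',np.sqrt(s[2]+s[0]**2+s[1]**2).round(4),len(q))
    fit(box(.47,.048,.04,.03,.15),'bottle')
    fit(box(.641,.067,.03,.065,.095),'neck')
    q=box(.641,.067,.05,.012,.05);A=np.c_[2*q,np.ones(len(q))];s=np.linalg.lstsq(A,(q**2).sum(1),rcond=None)[0]
    print('ball',s[:3].round(4),np.sqrt(s[3]+s[:3]@s[:3]).round(4))
    q=box(.455,-.268,.045,.049,.056);print('ring',cv2.minEnclosingCircle(np.float32(q[:,:2]*1000)),q.mean(0),len(q))
    q=box(.455,-.268,.075,.0145,.0205);print('base',cv2.minEnclosingCircle(np.float32(q[:,:2]*1000)),len(q))
    q=box(.455,-.268,.075,.058,.07);print('posts');print(cv2.kmeans(np.float32(q),3,None,(3,50,1e-4),5,0)[2].round(4))
    print('jar',np.percentile(box(.672,.225,.04,.03,.09),[1,99],axis=0).round(3))
im=cv2.imread('pics/scene0.png');im2=cv2.imread('pics/side0.png')
a=cv2.resize(im[150:205,310:375],None,fx=6,fy=6,interpolation=cv2.INTER_CUBIC)
b=cv2.resize(im2[225:280,155:220],None,fx=6,fy=6,interpolation=cv2.INTER_CUBIC)
cv2.imwrite('pics/rest.png',np.hstack([a,b]))
E
```

```text
['IKError', 'hand_in', 'tcp_to_tips']
scene rest ((524.3190307617188, 293.21307373046875), (101.43096160888672, 82.69668579101562), 81.8882064819336) 719
tips
 [[0.493 0.322 0.052]
 [0.493 0.319 0.049]
 [0.499 0.33  0.048]
 [0.501 0.319 0.051]
 [0.495 0.318 0.043]
 [0.506 0.325 0.048]
 [0.509 0.322 0.047]
 [0.489 0.273 0.052]
 [0.512 0.328 0.042]
 [0.492 0.271 0.051]
 [0.491 0.264 0.049]
 [0.497 0.275 0.048]
 [0.496 0.272 0.045]
 [0.5   0.269 0.045]
 [0.502 0.263 0.046]
 [0.55  0.317 0.048]
 [0.561 0.322 0.054]
 [0.558 0.313 0.052]
 [0.555 0.313 0.045]
 [0.562 0.324 0.045]
 [0.541 0.265 0.047]
 [0.541 0.258 0.046]
 [0.55  0.265 0.049]
 [0.545 0.259 0.045]
 [0.555 0.265 0.049]
 [0.551 0.261 0.044]
 [0.552 0.257 0.043]]
scene bottle [0.4687 0.0464] r 0.0206 477
scene neck [0.642 0.065] r 0.0109 73
ball [0.6416 0.0651 0.0271] 0.031
ring ((449.8600158691406, -273.1386413574219), 54.527896881103516) [ 0.44959002 -0.27155713  0.05200031] 395
base ((447.5185852050781, -269.9608154296875), 64.40443420410156) 762
posts
[[ 0.41   -0.2997  0.0625]
 [ 0.4406 -0.219   0.0619]
 [ 0.4955 -0.2871  0
[... 473 characters left out ...]
0.497 0.279 0.044]
 [0.485 0.269 0.042]
 [0.55  0.318 0.047]
 [0.56  0.326 0.046]
 [0.547 0.318 0.045]
 [0.549 0.324 0.046]
 [0.547 0.326 0.044]
 [0.5   0.322 0.051]
 [0.495 0.324 0.051]
 [0.497 0.326 0.048]
 [0.497 0.334 0.051]
 [0.503 0.331 0.042]
 [0.494 0.334 0.045]]
side bottle [0.4676 0.0487] r 0.0207 495
side neck [0.6405 0.0685] r 0.0101 62
ball [0.6416 0.0666 0.0285] 0.0307
ring ((452.33990478515625, -270.5242614746094), 49.680931091308594) [ 0.45078234 -0.26980839  0.05276119] 154
base ((448.3157958984375, -267.82818603515625), 65.4844741821289) 254
posts
[[ 0.4392 -0.2179  0.0613]
 [ 0.4944 -0.2874  0.0622]
 [ 0.4079 -0.2984  0.0624]]
jar [[0.638 0.202 0.031]
 [0.695 0.26  0.088]]
```

View pics/rest.png

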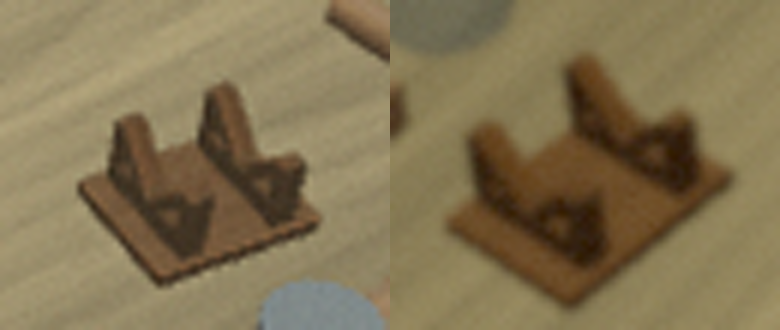

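```bash
python3 -m creep '[{"dx":-0.06,"dy":-0.003,"dz":0.097,"ry":-0.3},{"dx":-0.12,"dy":-0.007,"dz":0.195,"ry":-0.6},{"dx":-0.18,"dy":-0.007,"dz":0.292,"ry":-0.9},{"dx":-0.235,"dy":-0.007,"dz":0.389,"ry":-1.18},{"dx":-0.235,"dy":-0.007,"dz":0.389,"ry":-1.18},{"dx":-0.235,"dy":-0.007,"dz":0.389,"ry":-1.18},{"dx":-0.235,"dy":-0.007,"dz":0.389,"ry":-1.18},{"dx":-0.235,"dy":-0.007,"dz":0.389,"ry":-1.18},{"dx":-0.235,"dy":-0.007,"dz":0.389,"ry":-1.18},{"dx":-0.235,"dy":-0.007,"dz":0.389,"ry":-1.18}]'; python3 -c "
from h import *
print(status.observe())"
```

```text
{'time': 0.15, 'qpos': array([-1.32595223e+00,  3.42568667e-01,  1.52474915e+00,  1.43621898e-05,
        1.27539006e+00, -1.46002193e-01]), 'qvel': array([-1.69341330e-03, -2.59823873e-06, -3.84570316e-03,  7.98513151e-05,
       -4.20521882e-04,  2.14882341e-03]), 'joint_efforts': array([ 7.01881854e-04, -4.31468976e+01, -2.44353855e+01,  7.16474117e-02,
        5.38277335e-02, -9.61306614e-05]), 'tool_pos': array([ 0.19996934, -0.48514308,  0.2432184 ]), 'tool_rot': array([-1.57062049e+00,  1.10135957e-03, -1.17995413e+00]), 'contact_force': array([-0.22118901,  0.50825596, -0.33612693]), 'torque': array([-0.02414567,  0.00853988, -0.01997533]), 'opening': 0.09176814336419682}invalid input at $[0]: expected keys dx, dy, dz, rx, ry, rz, gripper
```

```bash
python3 -m creep '[{"dx":-0.06,"dy":-0.003,"dz":0.097,"rx":0,"ry":-0.3,"rz":0,"gripper":1},{"dx":-0.12,"dy":-0.007,"dz":0.195,"rx":0,"ry":-0.6,"rz":0,"gripper":1},{"dx":-0.18,"dy":-0.007,"dz":0.292,"rx":0,"ry":-0.9,"rz":0,"gripper":1},{"dx":-0.235,"dy":-0.007,"dz":0.389,"rx":0,"ry":-1.18,"rz":0,"gripper":1},{"dx":-0.235,"dy":-0.007,"dz":0.389,"rx":0,"ry":-1.18,"rz":0,"gripper":1},{"dx":-0.235,"dy":-0.007,"dz":0.389,"rx":0,"ry":-1.18,"rz":0,"gripper":1},{"dx":-0.235,"dy":-0.007,"dz":0.389,"rx":0,"ry":-1.18,"rz":0,"gripper":1},{"dx":-0.235,"dy":-0.007,"dz":0.389,"rx":0,"ry":-1.18,"rz":0,"gripper":1},{"dx":-0.235,"dy":-0.007,"dz":0.389,"rx":0,"ry":-1.18,"rz":0,"gripper":1},{"dx":-0.235,"dy":-0.007,"dz":0.389,"rx":0,"ry":-1.18,"rz":0,"gripper":1}]'; python3 -c "
from h import *
print(status.observe())"
```

```text
time: 1.4
tool_pos: [0.4694, -0.1211, 0.2505]
tool_rot: [-1.571, 0.001, -0.002]
contact_force: [0.8, -0.3, -0.5]
opening: 0.092
{'time': 1.4, 'qpos': array([-4.10348749e-01,  2.62987578e-01,  1.61776225e+00, -6.61496443e-04,
        1.26138260e+00, -4.08572782e-01]), 'qvel': array([-1.44711311e-02, -2.49856726e-03, -2.70466218e-05,  3.12363312e-03,
        4.08142558e-04,  2.90667524e-03]), 'joint_efforts': array([ 7.92951509e-01, -3.86173332e+01, -2.43220139e+01,  1.02521377e-01,
        6.58483361e-02,  4.08277789e-03]), 'tool_pos': array([ 0.46941726, -0.12110812,  0.25054712]), 'tool_rot': array([-1.57115997e+00,  7.45685997e-04, -1.57450711e-03]), 'contact_force': array([ 0.78829482, -0.30908591, -0.48145053]), 'torque': array([-0.0072248 , -0.11310045, -0.02115218]), 'opening': 0.0919959514561597}
```

```bash
python3 -m creep '[{"dx":0,"dy":-0.01,"dz":0,"rx":0.18,"ry":0,"rz":0,"gripper":1},{"dx":0,"dy":-0.02,"dz":0,"rx":0.36,"ry":0,"rz":0,"gripper":1},{"dx":0,"dy":-0.03,"dz":0,"rx":0.54,"ry":0,"rz":0,"gripper":1},{"dx":0,"dy":-0.03,"dz":0,"rx":0.72,"ry":0,"rz":0,"gripper":1},{"dx":0,"dy":-0.03,"dz":0,"rx":0.9,"ry":0,"rz":0,"gripper":1},{"dx":0,"dy":-0.03,"dz":0,"rx":1.08,"ry":0,"rz":0,"gripper":1},{"dx":0,"dy":-0.03,"dz":0,"rx":1.26,"ry":0,"rz":0,"gripper":1},{"dx":0,"dy":-0.03,"dz":0,"rx":1.4,"ry":0,"rz":0,"gripper":1},{"dx":0,"dy":-0.03,"dz":0,"rx":1.5,"ry":0,"rz":0,"gripper":1},{"dx":0,"dy":-0.03,"dz":0,"rx":1.5,"ry":0,"rz":0,"gripper":1},{"dx":0,"dy":-0.03,"dz":0,"rx":1.5,"ry":0,"rz":0,"gripper":1}]'; python3 -c "
from h import *
print(status.observe())
p,d=read_camera('scene');cv2.imwrite('pics/s1.png',p[:,:,::-1])"
```

```text
time: 2.78
tool_pos: [0.47, -0.1208, 0.2811]
tool_rot: [-0.074, -0.001, -0.002]
contact_force: [0.1, -0.4, 1.0]
opening: 0.0916
{'time': 2.775, 'qpos': array([-0.85255313,  0.79228093,  1.4596733 ,  0.89302581,  2.1366449 ,
       -0.91977027]), 'qvel': array([ 0.01250439, -0.0183327 , -0.00398598,  0.00429193,  0.00218526,
        0.00052217]), 'joint_efforts': array([-3.16233672e-01, -5.34091294e+01, -1.47291720e+01,  2.32719876e+00,
        3.66728045e+00,  3.15286545e-02]), 'tool_pos': array([ 0.46998685, -0.12081626,  0.28105082]), 'tool_rot': array([-0.07366769, -0.00098224, -0.00163232]), 'contact_force': array([ 0.05806926, -0.42471662,  1.02093714]), 'torque': array([-0.55413202, -0.05593216,  0.04861588]), 'opening': 0.09160908245789842}
```

View pics/s1.png

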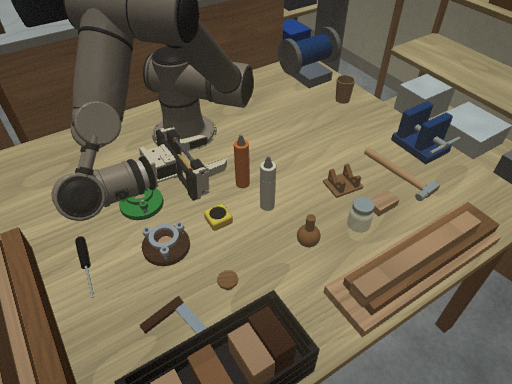

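```bash
python3 -m creep '[{"dx":0,"dy":0.02,"dz":-0.02,"rx":-0.1,"ry":0,"rz":0,"gripper":1},{"dx":-0.002,"dy":0.04,"dz":-0.06,"rx":-0.19,"ry":0,"rz":0,"gripper":1},{"dx":-0.002,"dy":0.06,"dz":-0.1,"rx":-0.19,"ry":0,"rz":0,"gripper":1},{"dx":-0.002,"dy":0.076,"dz":-0.14,"rx":-0.19,"ry":0,"rz":0,"gripper":1},{"dx":-0.002,"dy":0.076,"dz":-0.166,"rx":-0.19,"ry":0,"rz":0,"gripper":1},{"dx":-0.002,"dy":0.076,"dz":-0.166,"rx":-0.19,"ry":0,"rz":0,"gripper":1},{"dx":-0.002,"dy":0.076,"dz":-0.166,"rx":-0.19,"ry":0,"rz":0,"gripper":1}]'; python3 -c "
from h import *
st=status.observe();print(st['qpos'],st['tool_pos'],st['tool_rot'])
p,d=read_camera('side');p2,d=read_camera('wrist');cv2.imwrite('pics/s2.png',np.hstack([p,p2])[:,:,::-1])
for k in [(0.468,0.0475,0.16),(0.468,0.0475,0.08)]: print(proj('wrist',k,st))"; python3 -c "
import cv2;a=cv2.imread('pics/s2.png');cv2.imwrite('pics/s2b.png',cv2.resize(a,(800,300)))"
```

```text
time: 3.7
tool_pos: [0.4686, -0.0564, 0.111]
tool_rot: [-0.263, -0.002, -0.0]
contact_force: [0.3, 0.1, 0.3]
opening: 0.092
[-0.76922585  0.92090223  1.62351109  0.78053025  1.73430106 -1.15075085] [ 0.46861176 -0.05640572  0.1109901 ] [-2.62621276e-01 -2.03245485e-03 -1.32216890e-04]
(np.float64(252.05774966645018), np.float64(114.61904800721776))
(np.float64(252.0266894398383), np.float64(199.07783846901515))
```

View pics/s2b.png

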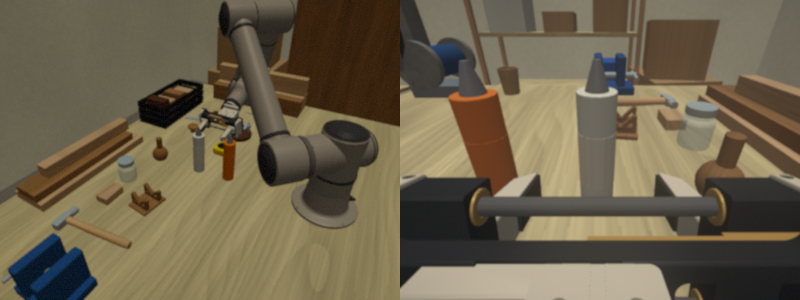

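The wrist view shows the white bottle centred between the jaws (column ~252, matching the prediction) and the orange one clear to the left.

```bash
python3 -m creep '[{"dx":0,"dy":0.04,"dz":0,"rx":0,"ry":0,"rz":0,"gripper":1},{"dx":0,"dy":0.07,"dz":0,"rx":0,"ry":0,"rz":0,"gripper":1},{"dx":0,"dy":0.095,"dz":0,"rx":0,"ry":0,"rz":0,"gripper":1},{"dx":0,"dy":0.11,"dz":0,"rx":0,"ry":0,"rz":0,"gripper":1},{"dx":0,"dy":0.11,"dz":0,"rx":0,"ry":0,"rz":0,"gripper":1},{"dx":0,"dy":0.11,"dz":0,"rx":0,"ry":0,"rz":0,"gripper":0.3},{"dx":0,"dy":0.11,"dz":0,"rx":0,"ry":0,"rz":0,"gripper":0.3},{"dx":0,"dy":0.11,"dz":0,"rx":0,"ry":0,"rz":0,"gripper":0.3},{"dx":0,"dy":0.11,"dz":0,"rx":0,"ry":0,"rz":0,"gripper":0.3},{"dx":0,"dy":0.11,"dz":0,"rx":0,"ry":0,"rz":0,"gripper":0.3},{"dx":0,"dy":0.11,"dz":0,"rx":0,"ry":0,"rz":0,"gripper":0.3}]' 30; python3 -c "
from h import *
st=status.observe();print(st['qpos'],st['tool_pos'],st['tool_rot'])
p,d=read_camera('scene');cv2.imwrite('pics/s3.png',p[:,:,::-1])"
```

```text
time: 5.18
tool_pos: [0.4681, 0.0504, 0.0814]
tool_rot: [-0.261, 0.0, 0.0]
contact_force: [-0.7, -0.2, 0.0]
opening: 0.0429
[-0.62028459  0.93349635  1.78373602  0.90453987  1.56700188 -1.22912079] [0.46813132 0.05036321 0.0813691 ] [-2.60878651e-01  4.76135320e-05  6.71440236e-05]
```

View pics/s3.png

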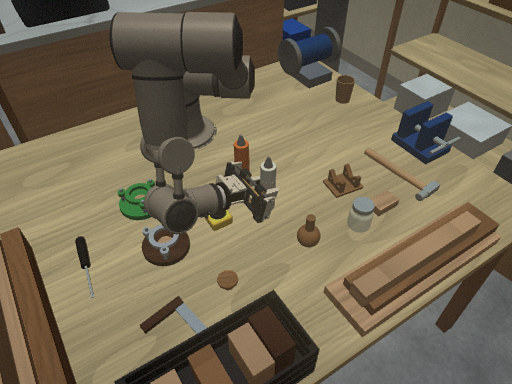

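```bash
python3 -m creep '[{"dx":0,"dy":-0.01,"dz":0.04,"rx":0,"ry":0,"rz":0,"gripper":0.3},{"dx":0,"dy":-0.022,"dz":0.083,"rx":0,"ry":0,"rz":0,"gripper":0.3},{"dx":0,"dy":-0.032,"dz":0.12,"rx":0,"ry":0,"rz":0,"gripper":0.3},{"dx":0,"dy":-0.041,"dz":0.155,"rx":-0.15,"ry":0,"rz":0,"gripper":0.3},{"dx":0.01,"dy":-0.03,"dz":0.16,"rx":-0.32,"ry":0,"rz":0,"gripper":0.3},{"dx":0.02,"dy":-0.02,"dz":0.165,"rx":-0.5,"ry":0,"rz":0,"gripper":0.3},{"dx":0.03,"dy":-0.01,"dz":0.167,"rx":-0.68,"ry":0,"rz":0,"gripper":0.3},{"dx":0.04,"dy":0,"dz":0.167,"rx":-0.86,"ry":0,"rz":0,"gripper":0.3},{"dx":0.05,"dy":0.007,"dz":0.167,"rx":-1.04,"ry":0,"rz":0,"gripper":0.3},{"dx":0.05,"dy":0.007,"dz":0.167,"rx":-1.22,"ry":0,"rz":0,"gripper":0.3},{"dx":0.05,"dy":0.007,"dz":0.167,"rx":-1.4,"ry":0,"rz":0,"gripper":0.3},{"dx":0.05,"dy":0.007,"dz":0.167,"rx":-1.571,"ry":0,"rz":0,"gripper":0.3},{"dx":0.05,"dy":0.007,"dz":0.167,"rx":-1.571,"ry":0,"rz":0,"gripper":0.3},{"dx":0.05,"dy":0.007,"dz":0.167,"rx":-1.571,"ry":0,"rz":0,"gripper":0.3},{"dx":0.05,"dy":0.007,"dz":0.167,"rx":-1.571,"ry":0,"rz":0,"gripper":0.3}]'; python3 -c "
from h import *
st=status.observe();print(st['qpos'],st['tool_pos'],st['tool_rot'])
p,d=read_camera('scene');cv2.imwrite('pics/s4.png',p[:,:,::-1])"
```

```text
time: 7.1
tool_pos: [0.5181, 0.0991, 0.241]
tool_rot: [-1.83, 0.0, -0.002]
contact_force: [0.8, -0.5, -1.4]
opening: 0.0434
[ 0.18804702  0.39355879  1.4824831  -0.26292414  1.32429045  0.26207294] [0.51813872 0.09912156 0.24097902] [-1.83041126e+00  2.02171662e-04 -2.01913504e-03]
```

View pics/s4.png

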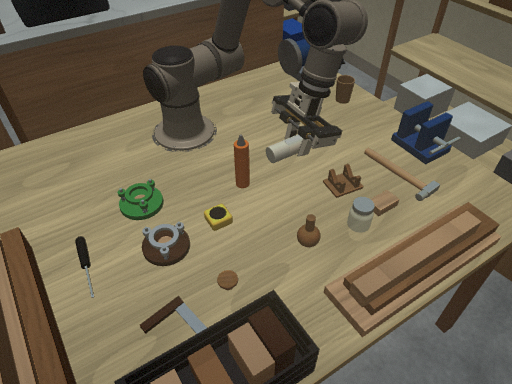

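```bash
python3 -m creep '[{"dx":0,"dy":-0.006,"dz":0.04,"rx":0,"ry":0.04,"rz":0.01,"gripper":0.3},{"dx":0,"dy":-0.006,"dz":0.09,"rx":0,"ry":0.08,"rz":0.021,"gripper":0.3},{"dx":0.006,"dy":0,"dz":0.14,"rx":0,"ry":0.135,"rz":0.036,"gripper":0.3},{"dx":0.006,"dy":0.02,"dz":0.19,"rx":0,"ry":0.135,"rz":0.036,"gripper":0.3},{"dx":0.006,"dy":0.045,"dz":0.219,"rx":0,"ry":0.135,"rz":0.036,"gripper":0.3},{"dx":0.006,"dy":0.057,"dz":0.219,"rx":0,"ry":0.135,"rz":0.036,"gripper":0.3},{"dx":0.006,"dy":0.057,"dz":0.219,"rx":0,"ry":0.135,"rz":0.036,"gripper":0.3},{"dx":0.006,"dy":0.057,"dz":0.219,"rx":0,"ry":0.135,"rz":0.036,"gripper":0.3}]'; python3 -c "
from h import *
st=status.observe();print(st['qpos'],st['tool_pos'],st['tool_rot'],st['contact_force'])
y=R.from_euler('xyz',st['tool_rot']).as_matrix();print(y)
for n in ['scene','side']:
    p,d=read_camera(n);cv2.imwrite('pics/s5%s.png'%n,p[:,:,::-1]);np.save('pics/s5%s.npy'%n,d)
a=cv2.imread('pics/s5scene.png')[100:220,250:420];b=cv2.imread('pics/s5side.png')[170:290,110:280]
cv2.imwrite('pics/s5.png',cv2.resize(np.hstack([a,b]),(800,282),interpolation=cv2.INTER_CUBIC))
"
```

```text
time: 8.15
tool_pos: [0.5252, 0.2961, 0.1309]
tool_rot: [-1.831, -0.002, -0.142]
contact_force: [-0.1, 0.3, -1.3]
opening: 0.0433
[ 0.4906792   0.68079493  1.30126078 -0.21678258  1.31946872  0.70346832] [0.52518757 0.29609198 0.13089878] [-1.8305228  -0.00201843 -0.14153885] [-0.05664181  0.2939213  -1.25799808]
[[ 0.98999807 -0.03429701  0.13684858]
 [-0.14106646 -0.25452325  0.95672262]
 [ 0.00201842 -0.96645829 -0.25681569]]
```

View pics/s5.png

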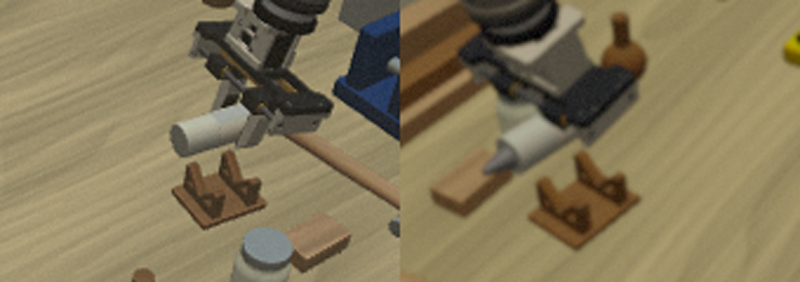

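```bash
python3 -m creep '[{"dx":-0.001,"dy":0.03,"dz":0.008,"rx":0,"ry":0,"rz":0,"gripper":0.3},{"dx":-0.001,"dy":0.05,"dz":0.0133,"rx":0,"ry":0,"rz":0,"gripper":0.3},{"dx":-0.001,"dy":0.062,"dz":0.0165,"rx":0,"ry":0,"rz":0,"gripper":0.3},{"dx":-0.001,"dy":0.068,"dz":0.018,"rx":0,"ry":0,"rz":0,"gripper":0.3},{"dx":-0.001,"dy":0.071,"dz":0.0189,"rx":0,"ry":0,"rz":0,"gripper":0.3},{"dx":-0.001,"dy":0.073,"dz":0.0194,"rx":0,"ry":0,"rz":0,"gripper":0.3},{"dx":-0.001,"dy":0.073,"dz":0.0194,"rx":0,"ry":0,"rz":0,"gripper":0.3}]'; python3 -c "
from h import *
st=status.observe();print(st['qpos'],st['tool_pos'],st['tool_rot'],st['contact_force'],st['torque'])
for n in ['scene','side']:
    p,d=read_camera(n);cv2.imwrite('pics/s6%s.png'%n,p[:,:,::-1]);np.save('pics/s6%s.npy'%n,d)
a=cv2.imread('pics/s6scene.png')[100:220,250:420];b=cv2.imread('pics/s6side.png')[170:290,110:280]
cv2.imwrite('pics/s6.png',cv2.resize(np.hstack([a,b]),(800,282),interpolation=cv2.INTER_CUBIC))
"
```

```text
time: 9.12
tool_pos: [0.5233, 0.2972, 0.0541]
tool_rot: [-1.832, -0.001, -0.14]
contact_force: [0.4, -0.1, -2.2]
opening: 0.0432
[ 0.49367251  0.76754277  1.36706479 -0.22773154  1.17265994  0.7394765 ] [0.52331116 0.29720687 0.0541038 ] [-1.83156740e+00 -5.01174928e-04 -1.39657713e-01] [ 0.42374953 -0.07582571 -2.2015212 ] [ 0.14810675 -0.14709669 -0.02545254]
```

View pics/s6.png

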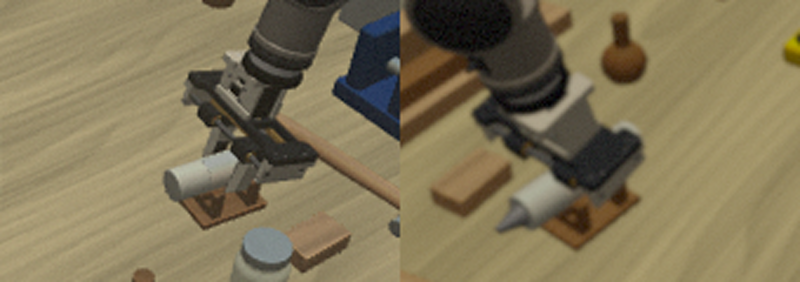

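```bash
python3 -m creep '[{"dx":0,"dy":0.001,"dz":0,"rx":0,"ry":0,"rz":0,"gripper":0.3},{"dx":0,"dy":0.002,"dz":0.0005,"rx":0,"ry":0,"rz":0,"gripper":0.3},{"dx":0,"dy":0.002,"dz":0.0005,"rx":0,"ry":0,"rz":0,"gripper":0.3}]'; python3 -c "
from h import *
st=status.observe();print(st['tool_pos'],st['contact_force'],st['torque'])"
```

```text
time: 9.6
tool_pos: [0.5234, 0.297, 0.0522]
tool_rot: [-1.832, -0.001, -0.14]
contact_force: [0.1, -0.5, 2.2]
opening: 0.0433
[0.52341572 0.29700665 0.05215031] [ 0.11510815 -0.5051341   2.22846954] [-0.13262964 -0.03499174  0.07012213]
```

```bash
python3 -m creep '[{"dx":0,"dy":0,"dz":0,"rx":0,"ry":0,"rz":0,"gripper":0.55},{"dx":0,"dy":0,"dz":0,"rx":0,"ry":0,"rz":0,"gripper":0.6},{"dx":0,"dy":0,"dz":0,"rx":0,"ry":0,"rz":0,"gripper":0.75},{"dx":0,"dy":0,"dz":0,"rx":0,"ry":0,"rz":0,"gripper":0.75},{"dx":0,"dy":-0.02,"dz":0,"rx":0,"ry":0,"rz":0,"gripper":0.75},{"dx":0,"dy":-0.05,"dz":0,"rx":0,"ry":0,"rz":0,"gripper":0.75},{"dx":0,"dy":-0.09,"dz":0,"rx":0,"ry":0,"rz":0,"gripper":0.75},{"dx":0,"dy":-0.13,"dz":0,"rx":0,"ry":0,"rz":0,"gripper":0.75},{"dx":0,"dy":-0.15,"dz":0,"rx":0,"ry":0,"rz":0,"gripper":0.75},{"dx":0,"dy":-0.15,"dz":0,"rx":0,"ry":0,"rz":0,"gripper":0.75}]'; python3 -c "
from h import *
st=status.observe();print(st['qpos'],st['tool_pos'],st['contact_force'],st['torque'])
for n in ['scene','side']:
    p,d=read_camera(n);cv2.imwrite('pics/s7%s.png'%n,p[:,:,::-1]);np.save('pics/s7%s.npy'%n,d)
    P=cloud(n,d);m=(abs(P[...,0]-.524)<.06)&(abs(P[...,1]-.295)<.13)&(P[...,2]>.058)&(P[...,2]<.095);q=P[m]
    lo=q[:,1]<.26;hi=q[:,1]>.33
    print(n,len(q),'y range',np.percentile(q[:,1],[0.5,99.5]),'top z near/far',np.percentile(q[lo,2],97),np.percentile(q[hi&(q[:,1]<.37),2],97),'mean x lo/hi',q[lo].mean(0),q[hi].mean(0))
a=cv2.imread('pics/s7scene.png')[100:220,250:420];b=cv2.imread('pics/s7side.png')[170:290,110:280]
cv2.imwrite('pics/s7.png',cv2.resize(np.hstack([a,b]),(800,282),interpolation=cv2.INTER_CUBIC))
"
```

```text
time: 10.85
tool_pos: [0.5291, 0.3361, 0.1981]
tool_rot: [-1.83, -0.003, -0.139]
contact_force: [-0.6, 0.1, -1.0]
opening: 0.0689
[ 0.54045447  0.67111382  1.12498893 -0.2025468   1.50944792  0.70923467] [0.52911525 0.33609202 0.19813569] [-0.61233216  0.10683306 -1.0169162 ] [ 0.15714257 -0.06698776  0.00315968]
scene 603 y range [0.21313386 0.39760374] top z near/far 0.0782831631755473 0.07809372534064529 mean x lo/hi [0.52311548 0.23400159 0.06973987] [0.53910385 0.35516624 0.06993671]
side 918 y range [0.21957722 0.40276534] top z near/far 0.07909465769210519 0.07878705252652161 mean x lo/hi [0.50686322 0.2395899  0.07165058] [0.52510762 0.36255286 0.06950512]
```

View pics/s7.png

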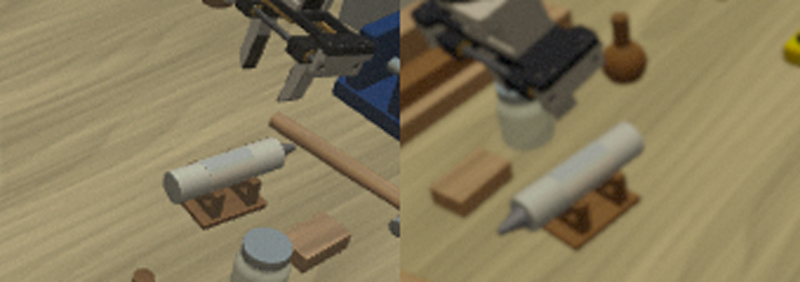

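```bash
python3 -m creep '[{"dx":0.025,"dy":0.01,"dz":-0.04,"rx":0.06,"ry":0,"rz":0,"gripper":0.75},{"dx":0.05,"dy":0.02,"dz":-0.08,"rx":0.12,"ry":0,"rz":0,"gripper":0.75},{"dx":0.075,"dy":0.03,"dz":-0.12,"rx":0.18,"ry":0,"rz":0,"gripper":0.75},{"dx":0.1,"dy":0.042,"dz":-0.164,"rx":0.26,"ry":0,"rz":0,"gripper":0.75},{"dx":0.125,"dy":0.052,"dz":-0.204,"rx":0.26,"ry":0,"rz":0,"gripper":0.75},{"dx":0.149,"dy":0.0625,"dz":-0.244,"rx":0.26,"ry":0,"rz":0,"gripper":0.75},{"dx":0.149,"dy":0.0625,"dz":-0.244,"rx":0.26,"ry":0,"rz":0,"gripper":0.75},{"dx":0.149,"dy":0.0625,"dz":-0.244,"rx":0.26,"ry":0,"rz":0,"gripper":0.75},{"dx":0.149,"dy":0.0625,"dz":-0.244,"rx":0.26,"ry":0,"rz":0,"gripper":0.75}]'; python3 -c "
from h import *
st=status.observe();print(st['qpos'],st['tool_pos'],st['tool_rot'])
print(R.from_euler('xyz',st['tool_rot']).as_matrix().round(4))
p,d=read_camera('wrist');cv2.imwrite('pics/s8.png',p[:,:,::-1])
P=cloud('wrist',d,st);q=P[(abs(P[...,0]-.6415)<.04)&(abs(P[...,1]-.066)<.04)&(P[...,2]>.094)&(P[...,2]<.106)];print(len(q),q.mean(0),cv2.minEnclosingCircle(np.float32(q[:,:2]*1000)))
print(proj('wrist',(.6415,.066,.1),st))
"
```

```text
time: 12.08
tool_pos: [0.6403, 0.0665, 0.1987]
tool_rot: [-1.572, 0.001, -0.138]
contact_force: [0.4, -0.3, -0.0]
opening: 0.069
[-1.50493176e-02  5.96827047e-01  1.23196387e+00 -9.12965321e-04
  1.31410046e+00  1.23469732e-01] [0.64034981 0.0665052  0.19869612] [-1.57183232e+00  1.18022623e-03 -1.38287298e-01]
[[ 9.905e-01 -1.300e-03  1.378e-01]
 [-1.378e-01 -9.000e-04  9.905e-01]
 [-1.200e-03 -1.000e+00 -1.000e-03]]
535 [0.64126528 0.06667079 0.09925308] ((641.2636108398438, 65.90278625488281), 12.19926643371582)
(np.float64(254.50615925085765), np.float64(200.0413225044042))
```

View pics/s8.png

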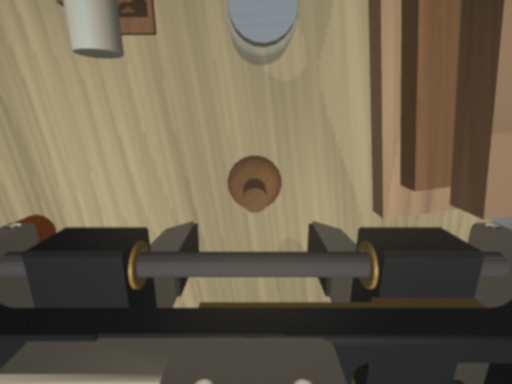

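The wrist view shows the neck top at about (255, 200), where predicted; neck centre (0.641, 0.066), 12.2 mm radius.

```bash
python3 -m creep '[{"dx":0.001,"dy":0.04,"dz":0,"rx":0,"ry":0,"rz":0,"gripper":0.75},{"dx":0.001,"dy":0.08,"dz":0,"rx":0,"ry":0,"rz":0,"gripper":0.75},{"dx":0.001,"dy":0.105,"dz":0,"rx":0,"ry":0,"rz":0,"gripper":0.75},{"dx":0.001,"dy":0.1195,"dz":0,"rx":0,"ry":0,"rz":0,"gripper":0.75},{"dx":0.001,"dy":0.1195,"dz":0,"rx":0,"ry":0,"rz":0,"gripper":0.75},{"dx":0.001,"dy":0.1195,"dz":0,"rx":0,"ry":0,"rz":0,"gripper":0.1},{"dx":0.001,"dy":0.1195,"dz":0,"rx":0,"ry":0,"rz":0,"gripper":0.1},{"dx":0.001,"dy":0.1195,"dz":0,"rx":0,"ry":0,"rz":0,"gripper":0.1},{"dx":0.001,"dy":0.1195,"dz":0,"rx":0,"ry":0,"rz":0,"gripper":0.1},{"dx":0.001,"dy":0.1195,"dz":0,"rx":0,"ry":0,"rz":0,"gripper":0.1},{"dx":0.001,"dy":0.1195,"dz":0,"rx":0,"ry":0,"rz":0,"gripper":0.1}]' 50; python3 -c "
from h import *
st=status.observe();print(st['qpos'],st['tool_pos'],st['tool_rot'],st['contact_force'],st['torque'])"
```

```text
time: 13.5
tool_pos: [0.642, 0.065, 0.0798]
tool_rot: [-1.572, -0.0, -0.14]
contact_force: [-0.6, -0.9, 0.7]
opening: 0.0235
[-1.73030414e-02  7.13556561e-01  1.36332622e+00 -1.27764777e-03
  1.06467194e+00  1.23039150e-01] [0.64202839 0.06496479 0.07984075] [-1.57190076e+00 -1.74449617e-04 -1.39722724e-01] [-0.62070012 -0.87250273  0.68569161] [-0.08404572 -0.06206727  0.00700291]
```

```bash
python3 -m creep '[{"dx":0,"dy":-0.04,"dz":0,"rx":0,"ry":0,"rz":0,"gripper":0.1},{"dx":0,"dy":-0.085,"dz":0,"rx":0,"ry":0,"rz":0,"gripper":0.1},{"dx":0,"dy":-0.12,"dz":0,"rx":0,"ry":0,"rz":0,"gripper":0.1},{"dx":-0.02,"dy":-0.12,"dz":-0.05,"rx":0,"ry":0,"rz":0,"gripper":0.1},{"dx":-0.04,"dy":-0.12,"dz":-0.1,"rx":0,"ry":0,"rz":0,"gripper":0.1},{"dx":-0.06,"dy":-0.12,"dz":-0.15,"rx":0,"ry":0,"rz":0,"gripper":0.1},{"dx":-0.08,"dy":-0.12,"dz":-0.2,"rx":0,"ry":0,"rz":0,"gripper":0.1},{"dx":-0.1,"dy":-0.12,"dz":-0.25,"rx":0,"ry":0,"rz":0,"gripper":0.1},{"dx":-0.12,"dy":-0.12,"dz":-0.3,"rx":0,"ry":0,"rz":0,"gripper":0.1},{"dx":-0.146,"dy":-0.12,"dz":-0.357,"rx":0,"ry":0,"rz":0,"gripper":0.1},{"dx":-0.146,"dy":-0.1,"dz":-0.357,"rx":0,"ry":0,"rz":0,"gripper":0.1},{"dx":-0.146,"dy":-0.091,"dz":-0.357,"rx":0,"ry":0,"rz":0,"gripper":0.1},{"dx":-0.146,"dy":-0.091,"dz":-0.357,"rx":0,"ry":0,"rz":0,"gripper":0.1},{"dx":-0.146,"dy":-0.091,"dz":-0.357,"rx":0,"ry":0,"rz":0,"gripper":0.1}]'; cat > look.py <<'E'
from h import *
import sys
tag=sys.argv[1]
st=status.observe();print(st['qpos'].round(3),st['tool_pos'].round(4),st['tool_rot'].round(4),st['contact_force'].round(1),st['torque'].round(2),st['opening'])
ims=[]
for n,(v,u) in [('scene',(160,90)),('side',(100,230))]:
    p,d=read_camera(n);cv2.imwrite(f'pics/{tag}{n}.png',p[:,:,::-1]);np.save(f'pics/{tag}{n}.npy',d)
    ims.append(p[v:v+120,u:u+150,::-1])
    P=cloud(n,d);zt=st['tool_pos'][2]-0.079+0.0265
    r,g,b=[p[...,i].astype(int) for i in range(3)]
    t=st['tool_pos']
    m=(np.hypot(P[...,0]-t[0],P[...,1]-t[1])<.045)&(P[...,2]>zt-.02)&(P[...,2]<zt+.028)&(r-b>25)
    q=P[m];
    if len(q)>20:
        for k in range(3):
            A=np.c_[2*q,np.ones(len(q))];s=np.linalg.lstsq(A,(q**2).sum(1),rcond=None)[0];rad=np.sqrt(s[3]+s[:3]@s[:3])
            q=q[abs(np.linalg.norm(q-s[:3],axis=1)-rad)<.004]
        print(n,'ball',s[:3].round(4),'r',rad.round(4),len(q))
    q=P[(abs(P[...,0]-.448)<.07)&(abs(P[...,1]+.268)<.07)&(P[...,2]>.0145)&(P[...,2]<.0205)]
    if len(q)>20: print('base',cv2.minEnclosingCircle(np.float32(q[:,:2]*1000)))
    c=np.array([.448,-.268]);rr=np.hypot(P[...,0]-.448,P[...,1]+.268);gray=(abs(r-b)<25)&(r>90)
    q=P[(rr>.027)&(rr<.039)&gray&(P[...,2]>.02)&(P[...,2]<.058)]
    if len(q): print('ring z',np.percentile(q[:,2],[50,90]).round(4),len(q))
cv2.imwrite(f'pics/{tag}.png',cv2.resize(np.hstack(ims),(800,320),interpolation=cv2.INTER_CUBIC))
E
python3 look.py s9
```

```text
time: 15.25
tool_pos: [0.4484, -0.2675, 0.1716]
tool_rot: [-1.572, -0.001, -0.138]
contact_force: [1.0, -0.2, -0.5]
opening: 0.0232
[-6.840e-01  4.060e-01  1.640e+00 -1.000e-03  1.094e+00 -5.460e-01] [ 0.4484 -0.2675  0.1716] [-1.5722e+00 -7.0000e-04 -1.3820e-01] [ 1.  -0.2 -0.5] [-0.07 -0.05 -0.03] 0.0232022003824093
scene ball [ 0.4492 -0.2671  0.1195] r 0.0306 322
base ((448.8537902832031, -270.2575378417969), 64.59225463867188)
ring z [0.0522 0.0538] 213
side ball [ 0.4484 -0.2656  0.1204] r 0.0305 208
base ((443.8752136230469, -267.9827880859375), 66.28814697265625)
ring z [0.053  0.0548] 98
```

View pics/s9.png

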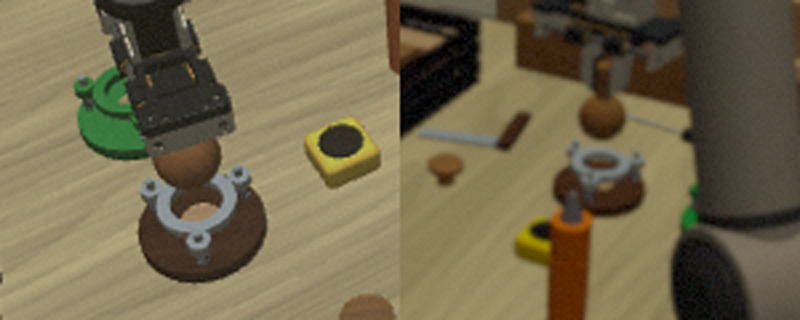

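```bash
python3 -m creep '[{"dx":-0.0005,"dy":0.02,"dz":-0.0018,"rx":0,"ry":0,"rz":0,"gripper":0.1},{"dx":-0.0005,"dy":0.036,"dz":-0.0018,"rx":0,"ry":0,"rz":0,"gripper":0.1},{"dx":-0.0005,"dy":0.044,"dz":-0.0018,"rx":0,"ry":0,"rz":0,"gripper":0.1},{"dx":-0.0005,"dy":0.049,"dz":-0.0018,"rx":0,"ry":0,"rz":0,"gripper":0.1},{"dx":-0.0005,"dy":0.053,"dz":-0.0018,"rx":0,"ry":0,"rz":0,"gripper":0.1},{"dx":-0.0005,"dy":0.053,"dz":-0.0018,"rx":0,"ry":0,"rz":0,"gripper":0.1}]' 60;python3 look.py s10
```

```text
time: 16.1
tool_pos: [0.4471, -0.2699, 0.1186]
tool_rot: [-1.572, -0.001, -0.14]
contact_force: [-2.2, 1.6, 4.1]
opening: 0.0233
[-6.890e-01  4.720e-01  1.703e+00 -1.000e-03  9.650e-01 -5.490e-01] [ 0.4471 -0.2699  0.1186] [-1.5721e+00 -5.0000e-04 -1.3960e-01] [-2.2  1.6  4.1] [0.27 0.17 0.04] 0.023336924998347042
scene ball [ 0.449  -0.2698  0.0676] r 0.0295 235
base ((448.7691650390625, -269.7035217285156), 64.407470703125)
ring z [0.048  0.0502] 158
side ball [ 0.4466 -0.2655  0.069 ] r 0.0289 158
base ((447.78765869140625, -266.5572509765625), 65.58732604980469)
ring z [0.049  0.0506] 62
```

View pics/s10.png

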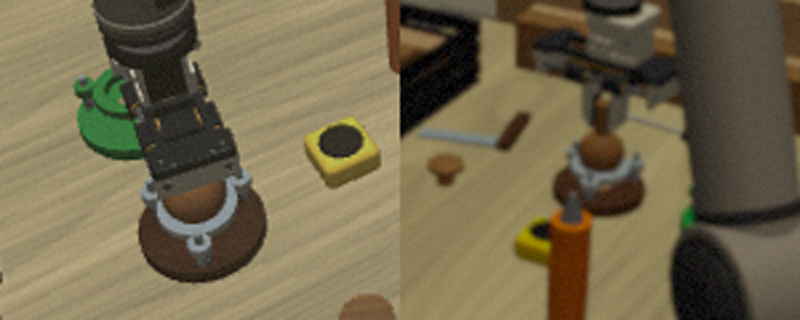

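```bash
python3 -m creep '[{"dx":-0.0007,"dy":0.003,"dz":0.0005,"rx":0,"ry":0,"rz":0,"gripper":0.1},{"dx":-0.0007,"dy":0.006,"dz":0.0005,"rx":0,"ry":0,"rz":0,"gripper":0.1},{"dx":-0.0007,"dy":0.009,"dz":0.0005,"rx":0,"ry":0,"rz":0,"gripper":0.1},{"dx":-0.0007,"dy":0.012,"dz":0.0005,"rx":0,"ry":0,"rz":0,"gripper":0.1},{"dx":-0.0007,"dy":0.012,"dz":0.0005,"rx":0,"ry":0,"rz":0,"gripper":0.1}]';python3 look.py s11
```

```text
time: 16.82
tool_pos: [0.4469, -0.2697, 0.1068]
tool_rot: [-1.573, -0.002, -0.14]
contact_force: [-1.9, 2.0, 10.1]
opening: 0.0235
[-6.890e-01  4.880e-01  1.717e+00 -1.000e-03  9.350e-01 -5.490e-01] [ 0.4469 -0.2697  0.1068] [-1.573  -0.0019 -0.1398] [-1.9  2.  10.1] [0.22 0.14 0.  ] 0.023517126131024538
scene ball [ 0.4496 -0.2701  0.0555] r 0.0291 226
base ((448.00140380859375, -269.5602722167969), 64.08953094482422)
ring z [0.0368 0.0385] 152
side ball [ 0.4475 -0.2678  0.0554] r 0.0306 156
base ((444.8739013671875, -264.5628356933594), 64.53884887695312)
ring z [0.0379 0.0393] 61
```

```bash
python3 -m creep '[{"dx":-0.0005,"dy":0.002,"dz":0.0005,"rx":0,"ry":0,"rz":0,"gripper":0.1},{"dx":-0.0005,"dy":0.004,"dz":0.0005,"rx":0,"ry":0,"rz":0,"gripper":0.1},{"dx":-0.0005,"dy":0.0045,"dz":0.0005,"rx":0,"ry":0,"rz":0,"gripper":0.1},{"dx":-0.0005,"dy":0.0045,"dz":0.0005,"rx":0,"ry":0,"rz":0,"gripper":0.1}]';python3 look.py s12
```

```text
time: 17.42
tool_pos: [0.4468, -0.2696, 0.1029]
tool_rot: [-1.574, -0.003, -0.14]
contact_force: [-1.0, 0.9, 12.1]
opening: 0.023
[-6.890e-01  4.920e-01  1.722e+00 -1.000e-03  9.230e-01 -5.490e-01] [ 0.4468 -0.2696  0.1029] [-1.5739 -0.0031 -0.1398] [-1.   0.9 12.1] [0.12 0.06 0.02] 0.02299930493620263
scene ball [ 0.4497 -0.2698  0.0514] r 0.029 214
base ((448.3345947265625, -269.49859619140625), 64.36414337158203)
ring z [0.0328 0.0349] 149
side ball [ 0.4474 -0.2678  0.0523] r 0.0301 148
base ((445.59735107421875, -264.4774169921875), 64.59147644042969)
ring z [0.0334 0.0351] 61
```

```bash
python3 -m creep '[{"dx":0,"dy":0.0005,"dz":0,"rx":0,"ry":0,"rz":0,"gripper":0.1},{"dx":0,"dy":0.001,"dz":0,"rx":0,"ry":0,"rz":0,"gripper":0.1},{"dx":0,"dy":0.001,"dz":0,"rx":0,"ry":0,"rz":0,"gripper":0.1}]'; python3 -m creep '[{"dx":0,"dy":0.0005,"dz":0,"rx":0,"ry":0,"rz":0,"gripper":0.1},{"dx":0,"dy":0.001,"dz":0,"rx":0,"ry":0,"rz":0,"gripper":0.1},{"dx":0,"dy":0.001,"dz":0,"rx":0,"ry":0,"rz":0,"gripper":0.1}]'
```

```text
time: 17.9
tool_pos: [0.4468, -0.2696, 0.1022]
tool_rot: [-1.574, -0.003, -0.14]
contact_force: [-2.2, 1.1, 13.9]
opening: 0.0232
time: 18.27
tool_pos: [0.4469, -0.2697, 0.1021]
tool_rot: [-1.574, -0.004, -0.14]
contact_force: [-4.3, 3.5, 21.2]
opening: 0.0232
```

```bash
python3 -m creep '[{"dx":-0.0007,"dy":0,"dz":0.0005,"rx":0,"ry":0,"rz":0,"gripper":0.1},{"dx":-0.0007,"dy":0,"dz":0.0005,"rx":0,"ry":0,"rz":0,"gripper":0.1},{"dx":-0.0007,"dy":0,"dz":0.0005,"rx":0,"ry":0,"rz":0,"gripper":0.1},{"dx":-0.0007,"dy":0,"dz":0.0005,"rx":0,"ry":0,"rz":0,"gripper":0.1},{"dx":-0.0007,"dy":0,"dz":0.0005,"rx":0,"ry":0,"rz":0,"gripper":0.1},{"dx":-0.0007,"dy":0,"dz":0.0005,"rx":0,"ry":0,"rz":0,"gripper":0.1}]';python3 look.py s13; python3 - <<'E'
from h import *
# neck tilt from edges + bottle still there
for n in ['scene','side']:
    d=np.load(f'pics/s13{n}.npy');P=cloud(n,d)
    q=P[(abs(P[...,0]-.524)<.06)&(abs(P[...,1]-.295)<.13)&(P[...,2]>.058)&(P[...,2]<.095)]
    print(n,'bottle',len(q),np.percentile(q,[.5,99.5],axis=0).round(3).tolist())
E
```

```text
time: 19.02
tool_pos: [0.4467, -0.2696, 0.1021]
tool_rot: [-1.575, -0.005, -0.14]
contact_force: [-1.9, 1.6, 19.2]
opening: 0.023
[-6.890e-01  4.920e-01  1.725e+00 -1.000e-03  9.180e-01 -5.490e-01] [ 0.4467 -0.2696  0.1021] [-1.5752 -0.0051 -0.1397] [-1.9  1.6 19.2] [0.21 0.27 0.  ] 0.02299810054931514
scene ball [ 0.4485 -0.2697  0.0509] r 0.0298 214
base ((448.35430908203125, -269.63134765625), 64.43212127685547)
ring z [0.0321 0.0346] 151
side ball [ 0.4467 -0.2663  0.0521] r 0.0292 152
base ((445.66229248046875, -266.3802795410156), 64.42634582519531)
ring z [0.0328 0.0347] 65
scene bottle 598 [[0.499, 0.214, 0.058], [0.553, 0.393, 0.08]]
side bottle 915 [[0.494, 0.219, 0.058], [0.549, 0.401, 0.08]]
```

View pics/s13.png

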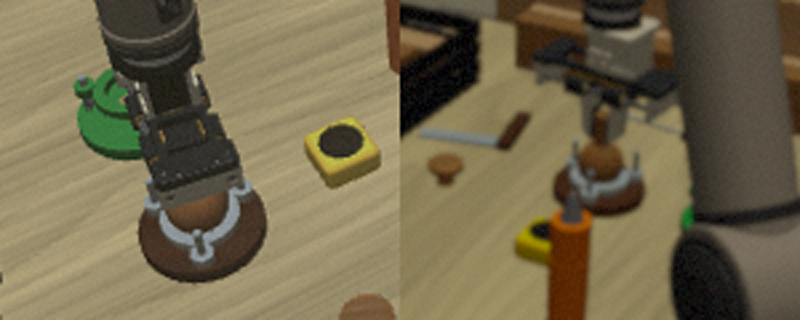

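View pics/s13scene.png

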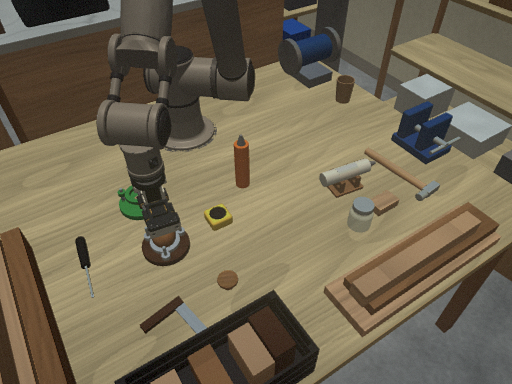

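The ring reads 32 mm high, which is its stop. The push holds at 19 N, the neck is vertical to within 0.4°, and the bottle still lies level in the rest.

```bash
python3 -c "
from cell import robot,status
print(robot.hand_in()); s=status.observe();print(s['tool_pos'],s['contact_force'])"
```

```text
the job is handed in; nothing more can be done
None
the job is handed in; nothing more can be done
```

I laid the white bottle level in the V-rest and let go of it. I then took the finial by its neck, set the ball in the ring of the dark-based jig, pressed it down to the stop, and handed in at about 19 s while still holding it pressed.

- **Ring:** its upper face measured 32–33 mm above the bench in both views, and fully down is 32 mm. The push jumped from 14 N to 21 N with no further sinking, so it is on its stop.
- **Finial:** it was held with a push of 19 N and a 60 N grip. The tool was within about 0.4° of vertical.
- **Bottle:** after release its top was at 78–79 mm at both ends, with its middle at about y = 0.296 m, against 0.295 m for the rest. In the last picture before hand-in it was still there, and the other things on the bench looked undisturbed.
- **Small disagreements:** the scene and side views differed by 2–3 mm on the ball's centre. About 2 N of sideways force remained at hand-in. I could not read the state after handing in, so the last second is unchecked.

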